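# Spring open the scrap tray and catch it

### The arm

A 6-joint arm with a two-finger parallel gripper is mounted at the origin on a cart in front of the work surface, level with it; the furniture and walls round the work are solid. World frame = base frame: x ahead of the robot, y to its left, z up, the work surface at z = 0. Lengths are in m, angles in degrees, forces in N, time in s.
With the tool pointing down it reaches from about 0.4 to 0.825 m from the base axis. Payload 7 kg.
Tool frame: the origin (TCP) lies at the centre of the arm's flange, where the gripper is bolted on; the fingertips stand 178 mm ahead of it and the grasp point (between the pads) lies 159 mm ahead of it (tip_reach is the distance from the TCP to the fingertips, in m); z points along the fingers, y is the line along which they close (so a half turn about z gives the same grasp; the last joint's range is limited). The gripper opens to 88 mm and grips with 3 to 60 N. Pads are 19 mm wide; open, the fingers measure 130 mm over their backs; the gripper's body (78 mm by 193 mm) begins 47 mm behind the grasp point.
Start: joints at [85.949, 20.546, 0.682, 0, -70.136, -16.507], TCP at [0.237, 0.632, 0.405] pointing down, gripper open.
Joint ranges: [-176.03, 176.03], [-82.01, 121.73], [-58.28, 71.71], [-173.87, 95.51], [-174.79, -0.11], [-173.66, 173.66]. Speed limits (degrees/s): [136.94, 136.94, 172.46, 180, 180, 180].

### API

Orientations are given as [roll, pitch, yaw] about the fixed x, y, z axes, in that order (R = Rz(yaw) Ry(pitch) Rx(roll)).
In Python, from plant import * gives the robot as it stands.
- The arm moves only by the shell command python3 -m handwheel 'ROWS'. ROWS is JSON, a list of rows, each a list of 7 numbers: the opening, from -1 (shut) to 1 (fully open), then the shift along the tool's x, y, z as a fraction of full scale, then the turn, a rotation vector about the tool's x, y, z as a fraction of full scale. A call has 1 to 5 rows; each row shifts and turns the commanded pose from where the row before left it, along the tool's axes as they then stand; what a row does not reach is not made up. Full scale, the value 1, is 0.025 m for a shift and 6 degrees for a turn. A row lasts 1/8 s, in which the tool goes at most 62.5 mm and 10.7 degrees, less where a joint would pass 70% of its speed; a pose out of reach is approached as far as the arm can. A call with a number of a shift or a turn outside -1 to 1 is refused whole. A call with a gripper value outside its range is refused whole. The fingers move at their own pace and stop on an object; the grip force is fixed at half the most. Time passes only in rows, so rows that do not move let the fingers close. It gives the time, the measured TCP pose, the force, the opening and the grip force at its end, in the units of the state.
- get_obs(): the state, without advancing time (a new reading comes with each control period).
- snapshot(name): name is "scene" or "side" or "wrist"; returns a dict with "color" (480x640x3 uint8, red, green, blue), "fx", "fy", "cx", "cy" (pixels), "R" (3x3) and "t" (3): a world point X has camera coordinates R X + t; the wrist camera has in their place "tool_from_camera" (4x4, takes a point from camera to tool coordinates, whose origin is the TCP and whose axes are the flange's). Camera axes: x right, y down, z forward; pixel columns grow to the right and rows downward; lengths in m; the calibration is good to about 2 mm. A picture is of the moment at which its call begins: read the wrist's pose just before it. There is no depth.
- close_job(): hands the job in; it is judged then, once.
The state is a dict: "clock": time; "joint_pos": joint angles; "qvel": joint speeds; "tau": joint torques, N m; "tool_pos": TCP position; "orientation": TCP orientation; "force": force on the tool from outside, world axes, zero at the start; "moment": the same for the moment, N m; "opening": finger opening in m; "gripper_force": force on a finger pad.
Only numpy, scipy, OpenCV 4.12 (cv2) and the standard library are available. Lean on these libraries where they do the work, as an engineer would, in place of code of your own. Each camera call takes 0.05 s, during which the arm holds its last target. There are 200 camera calls.

### The job

Open the scrap tray of the chopping station a little: press the red button fully down with one fingertip and, while still holding it down, catch the spring-driven tray on the other finger before its front has come out more than about 3 cm. Then come up off the button so it springs back, let the tray out to about 6 cm open, and finish holding it there, its front simply resting against the finger, so that I can sweep the peelings in. Do not pinch the tray, do not let it run out towards the lemon, and leave the tomato, peeler, lemon, onion, garlic and spoons where they are.

Things in the scene. Friction and masses are not known exactly. Their poses are not given: they have to be found in the camera images.
- station: Chopping station, fixed to the worktop: a low wooden frame 255 mm (its x) by 485 mm (its y), on small feet, top of the frame 32 mm above the worktop. A 16 mm bamboo board lies on it (top 48 mm up) and covers all but a 70 mm wide strip, the latch deck, at the -y end. Origin at the centre of the frame's underside, on the worktop; z up. The tray slides out of the -y end along the station's -y axis.
- button_top (a point): Centre of the top of the round red release button (28 mm diameter) in a flat steel bezel on the deck; moves with the button. Not pressed it is 46 mm above the worktop (14 mm above the deck), lies at x = 0, y = -208.5 mm in the station's frame, 36 mm from the edge of the board and 34 mm from the inner face of the closed tray's front. Axes parallel to the station's.
- release_button (a joint): How far the button is pressed, m: 0 up, 0.010 fully down. It is a spring button, about 1.8 N to start and 5 N fully down, and comes up by itself. From about 0.006 its latch bar lets go of the tray.
- tray_lip (a point): Middle of the top edge of the tray's front, on its outer face (the one facing away from the board). The front is an upright steel plate 184 mm wide (station x), 7 mm thick (station y), its top 62 mm above the worktop, so it stands 30 mm above the deck. Moves with the tray. Closed, it lies at x = 0, y = -249.5 mm in the station's frame.
- tray_front: The same upright steel front plate of the tray as a part (184 x 7 x 56 mm, lower edge 6 mm above the worktop). Its origin is in the plate's middle plane, straight below the lip, at worktop height. Wall cabinets hang over the worktop behind x = 0.57 m and left of y = -0.09 m (world), their underside 0.41 m up: keep the arm clear of them.
- scrap_tray (a joint): How far the tray is out, m: 0 shut (latched) to 0.15 at the end of its runners. Once unlatched a spring pushes it out all the way with 3 to 4 N; left alone it runs out within about half a second. It does not stay put anywhere by itself. Tray mass about 0.4 kg.
- lemon: Lemon, 82 x 58 x 57 mm, loose on the worktop in the tray's way, its near side about 105 to 130 mm from the shut tray's front. Origin at its underside.
- tomato: Red tomato, 69 mm across, 71 mm tall, loose on the board, well to the +y side. Origin at its underside.
- peeler: Yellow peeler, 170 x 25 x 18 mm, loose on the board. Origin at its underside.
- onion: Red onion, 66 mm across, 70 mm tall, loose on the worktop. Origin at its underside.
- garlic: Garlic bulb, 46 mm, loose on the worktop. Origin at its underside.
- teaspoon: Steel teaspoon, 139 x 30 x 10 mm, loose on the worktop to the left of the station. Origin at its underside.
- wooden_spoon: Wooden spoon, 310 x 47 x 14 mm, loose on the worktop on the far left. Origin at its underside.
- button_cap: The red button cap as a part (28 mm diameter); its origin is the same point as button_top.

How it is judged:
By the outcome, as a careful person would: the job done as asked, in the order asked, and still so for the second after the job is handed in, while the arm keeps its last pose, push and grip.
It also fails if it takes over 32 s, if anything falls off the work surface, if the arm or the gripper's body presses on something with over 40 N, if the wrist force passes 120 N, or if a joint passes its speed limit or range.

## Working session

There is one attempt and no reset: what is moved stays moved. The work goes in short steps, Python scripts to look and compute and a shell command to move; the robot and the scene stay as the last step left them, time stands still between calls to the robot, and variables do not carry over. Pictures are saved under pics/ and viewed, at most 10 in all, crops included, and the job is handed in when it is done.

```bash
ls; mkdir -p pics
python3 - <<'E'
from plant import *
import cv2
print(get_obs())
for n in("scene","side"):
    s=snapshot(n); cv2.imwrite(f"pics/{n}0.png",s["color"][:,:,::-1]); print(n,s["fx"],s["cx"],s["cy"],s["R"],s["t"])
E
```

```text
pics
{'clock': 0.0, 'joint_pos': array([ 8.59491317e+01,  2.05911984e+01,  6.32264924e-01, -2.11522679e-02,
       -7.01336530e+01, -1.65080382e+01]), 'qvel': array([-0.02055499,  0.07522907,  0.03717961,  0.06846317,  0.09378375,
        0.0416346 ]), 'tau': array([-7.25881928e-04, -5.82723427e+01,  2.93059802e+01,  6.99738532e+00,
        6.89040593e-03, -1.66713940e-04]), 'tool_pos': array([0.23695625, 0.6318286 , 0.40371039]), 'orientation': array([ 1.79905579e+02, -7.24649298e-03, -2.05661047e+01]), 'force': array([ 0.23981504, -0.81781159,  0.13150719]), 'moment': array([-0.01454859, -0.00556427,  0.05188398]), 'gripper_force': 0.0, 'opening': 0.08760728093235644}
scene 596.286524323188 323.64530889302 237.84176538369113 [[ 0.62296782 -0.78212847  0.01364395]
 [-0.46109195 -0.38123926 -0.80128075]
 [ 0.6319061   0.49288101 -0.59813293]] [-0.30801862  0.29888153  1.65568841]
side 471.6780285427694 312.87246856379676 239.74499086957618 [[-0.98450598 -0.17526401 -0.00552309]
 [-0.05645532  0.3466306  -0.93630125]
 [ 0.16601438 -0.92148237 -0.35115449]] [0.50883741 0.10601763 1.17886921]
```

View pics/scene0.png

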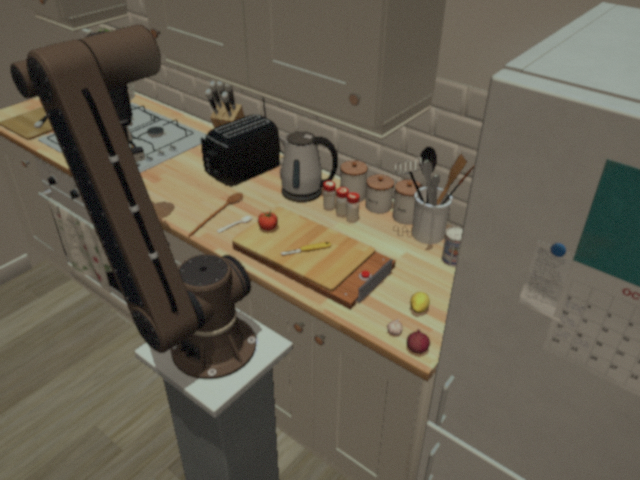

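View pics/side0.png

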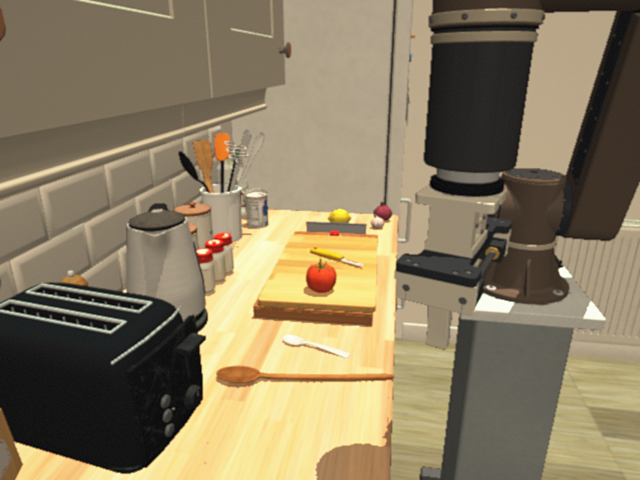

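The scene view shows the red button at about (365,274), with the station's -y end pointing to the lemon at (420,301). The side view shows the button at (334,233). I'll enlarge both.

Run:
```python
import cv2,numpy as np
a=cv2.imread("pics/scene0.png")[240:315,320:440]; b=cv2.imread("pics/side0.png")[200:275,280:400]
f=lambda i:cv2.resize(i,None,fx=4.9,fy=4,interpolation=cv2.INTER_CUBIC) 
f=lambda i:cv2.resize(i,(640,400)[:0] or (480,300),interpolation=cv2.INTER_CUBIC)
cv2.imwrite("pics/crop0.png",np.vstack([f(a),f(b)]))
```

```text
(no output)
```

View pics/crop0.png

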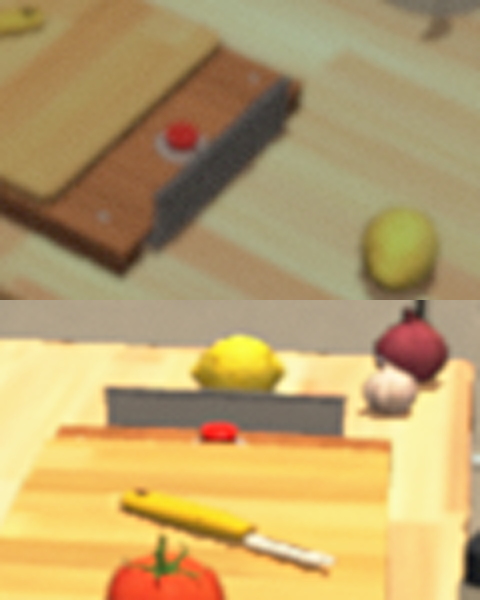

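The crop shows, in scene pixels, the button top at (365.2,272.8) and the plate top ends at (360,287) and (392.2,260). In side pixels the plate top ends are at (306.8,222) and (366.2,224.5), and the button is at (334.8,232).

```bash
cat > h.py <<'E'
from plant import *
import numpy as np, cv2
def ray(s,u,v,z):
    R=np.array(s["R"]);t=np.array(s["t"]);d=R.T@np.array([(u-s["cx"])/s["fx"],(v-s["cy"])/s["fy"],1]);c=-R.T@t
    return c+d*(z-c[2])/d[2]
def wray(s,p,rpy,u,v,z):
    from scipy.spatial.transform import Rotation as Ro
    T=np.eye(4);T[:3,:3]=Ro.from_euler('xyz',rpy,degrees=True).as_matrix();T[:3,3]=p;T=T@np.array(s["tool_from_camera"])
    d=T[:3,:3]@np.array([(u-s["cx"])/s["fx"],(v-s["cy"])/s["fy"],1]);c=T[:3,3]
    return c+d*(z-c[2])/d[2]
E
python3 - <<'E'
from h import *
np.set_printoptions(precision=4,suppress=True)
s=snapshot("scene");d=snapshot("side")
for c,pts in((s,[(365.2,272.8,.046),(360,287,.062),(392.2,260,.062),(420,308,.02)]),(d,[(334.8,232,.046),(306.8,222,.062),(366.2,224.5,.062)])):
    P=[ray(c,*p) for p in pts]; print(np.array(P)); v=P[2]-P[1]; print(np.linalg.norm(v),np.degrees(np.arctan2(v[1],v[0])))
w=snapshot("wrist");print(w["tool_from_camera"],w["fx"],w["cx"],w["cy"])
E
```

```text
[[ 0.4791 -0.1758  0.046 ]
 [ 0.3998 -0.212   0.062 ]
 [ 0.5678 -0.2155  0.062 ]
 [ 0.4766 -0.3773  0.02  ]]
0.16803607833976275 -1.2012866417177197
[[ 0.4807 -0.1696  0.046 ]
 [ 0.5711 -0.2014  0.062 ]
 [ 0.3911 -0.2064  0.062 ]]
0.18015094289058955 -178.4124780151407
[[-0.0012 -0.9508 -0.3097  0.0845]
 [ 1.     -0.001  -0.0007  0.0002]
 [ 0.0004 -0.3097  0.9508  0.02  ]
 [ 0.      0.      0.      1.    ]] 357.0064229661649 317.88099975143047 248.50596994099297
```

```bash
python3 - <<'E'
from h import *
s=snapshot("scene")
for p in [(300,200,0),(300,135,.2),(232,180,0),(268,228,.05)]: print(p,ray(s,*p).round(3))
E
python3 -m handwheel '[[0,0.8,0.77,0,0,0,-0.86],[0,0.73,0.84,0,0,0,-0.86],[0,0.65,0.9,0,0,0,-0.86],[0,0.57,0.95,0,0,0,-0.85],[0,0.48,1,0,0,0,0]]'
```

```text
(300, 200, 0) [0.717 0.292 0.   ]
(300, 135, 0.2) [0.826 0.381 0.2  ]
(232, 180, 0) [0.655 0.592 0.   ]
(268, 228, 0.05) [0.458 0.213 0.05 ]
clock: 0.92
tool_pos: [0.2975, 0.5059, 0.4047]
orientation: [-180.0, -0.0, -0.0]
force: [-0.3, -0.1, -0.5]
opening: 0.0459
gripper_force: 0.0
```

```bash
python3 -m handwheel '[[0,0.48,1,0,0,0,0],[0,0.48,1,0,0,0,0],[0,0.48,1,0,0,0,0],[0,0.48,1,0,0,0,0],[0,0.48,1,0,0,0,0]]'; python3 -m handwheel '[[0,0.3,1,0,0,0,0],[0,0.3,1,0,0,0,0],[0,0.3,1,0,0,0,0],[0,0.3,1,0,0,0,0],[0,0.3,1,0,0,0,0]]'; python3 -m handwheel '[[0,0.25,1,0,0,0,0],[0,0.25,1,0,0,0,0],[0,0.25,1,0,0,0,0],[0,0.25,1,0,0,0,0],[0,0.25,1,0,0,0,0]]'
```

```text
clock: 1.55
tool_pos: [0.3579, 0.3802, 0.4047]
orientation: [-180.0, -0.0, -0.0]
force: [0.3, 1.1, 0.1]
opening: 0.0439
gripper_force: 0.0
clock: 2.17
tool_pos: [0.3949, 0.2553, 0.4047]
orientation: [-180.0, -0.0, 0.0]
force: [-0.3, 0.5, -0.0]
opening: 0.044
gripper_force: 0.0
clock: 2.8
tool_pos: [0.4259, 0.1303, 0.4048]
orientation: [-180.0, -0.0, 0.0]
force: [0.2, 0.4, -0.0]
opening: 0.0443
gripper_force: 0.0
```

```bash
python3 -m handwheel '[[0,0.16,1,0,0,0,0],[0,0.16,1,0,0,0,0],[0,0.16,1,0,0,0,0],[0,0.16,1,0,0,0,0],[0,0.16,1,0,0,0,0]]'; python3 -m handwheel '[[0,0.16,1,0,0,0,0],[0,0.16,1,0,0,0,0],[0,0.16,1,0,0,0,0],[0,0.16,1,0.5,0,0,0],[0,0.16,1,0.5,0,0,0]]'; python3 -m handwheel '[[0,0.16,1,0.8,0,0,0],[0,0.16,1,0.8,0,0,0],[0,0.16,1,0.8,0,0,0],[0,0.1,0.2,0.5,0,0,0],[0,0,0,0,0,0,0]]'
python3 - <<'E'
from h import *
o=get_obs();print(o["tool_pos"],o["orientation"])
s=snapshot("wrist");cv2.imwrite("pics/w1.png",s["color"][:,:,::-1])
E
```

```text
clock: 3.42
tool_pos: [0.4457, 0.0054, 0.4048]
orientation: [-180.0, -0.0, 0.0]
force: [0.5, -0.3, 0.2]
opening: 0.0438
gripper_force: 0.0
clock: 4.05
tool_pos: [0.4656, -0.1195, 0.3796]
orientation: [-180.0, -0.0, 0.0]
force: [0.4, -0.0, -0.6]
opening: 0.0438
gripper_force: 0.0
clock: 4.68
tool_pos: [0.4801, -0.1984, 0.3063]
orientation: [-180.0, 0.1, -0.0]
force: [-1.1, 0.0, 0.5]
opening: 0.044
gripper_force: 0.0
[ 0.48006337 -0.19837177  0.30634023] [-1.79991627e+02  1.15015340e-01 -3.69322115e-02]
```

View pics/w1.png

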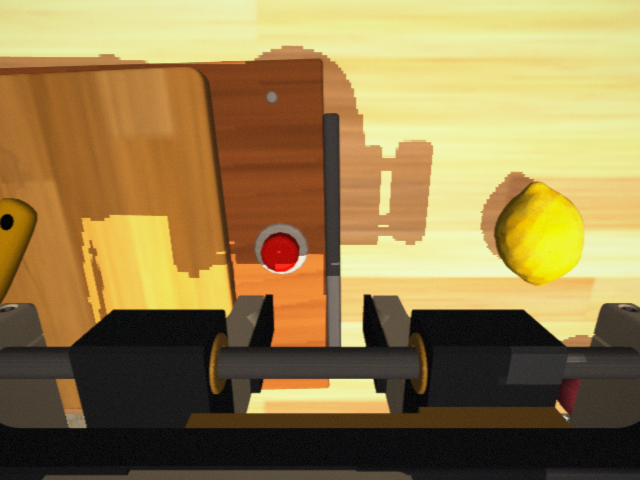

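The wrist view shows the button centre at (281,252), the outer top edge of the plate from (339,114) to about (340,300), and the deck end from (322,60) to (328,387). The inner faces of the fingertips are at columns ~273 and ~363, and the lemon's near side is at (495,235).

```bash
python3 - <<'E'
from h import *
s=snapshot("wrist");o=get_obs();p,r=o["tool_pos"],o["orientation"]
for n,u,v,z in [("btn",281,252,.046),("plT",339,114,.062),("plB",340.5,320,.062),("plTin",325,114,.062),("deck",322,60,.032),("deck2",328,387,.032),("screw",271.5,97,.032),("lemon",495,235,.028)]:
    print(n,wray(s,p,r,u,v,z).round(4))
E
python3 - <<'E'
import cv2
i=cv2.imread("pics/w1.png")[90:390,200:400]
cv2.imwrite("pics/w1c.png",cv2.resize(i,(400,600),interpolation=cv2.INTER_CUBIC))
E
```

```text
btn [ 0.4838 -0.1715  0.046 ]
plT [ 0.5754 -0.2104  0.062 ]
plB [ 0.4382 -0.2139  0.062 ]
plTin [ 0.5754 -0.2021  0.062 ]
deck [ 0.6093 -0.2006  0.032 ]
deck2 [ 0.3564 -0.2065  0.032 ]
screw [ 0.5874 -0.1672  0.032 ]
lemon [ 0.4913 -0.3317  0.028 ]
```

View pics/w1c.png

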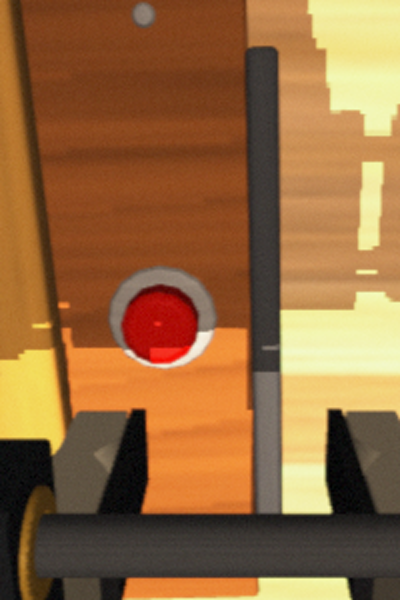

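Yaw ≈ +1.4°. Button to plate outer face measures 41 mm, matching the given value. Next I align the tool and descend.

```bash
python3 -m handwheel '[[0,0.14,0.21,0.3,0,0,-0.233],[0,0,0,0.9,0,0,0],[0,0,0,0.8,0,0,0],[0,0,0,0.5,0,0,0],[0,0,0,0.2,0,0,0]]'
python3 - <<'E'
from h import *
o=get_obs();print(o["tool_pos"],o["orientation"])
s=snapshot("wrist");cv2.imwrite("pics/w2.png",s["color"][:,:,::-1])
d=snapshot("side")["color"][190:250,290:380,::-1];cv2.imwrite("pics/s2.png",cv2.resize(d,(600,400),interpolation=cv2.INTER_CUBIC))
E
```

```text
clock: 5.4
tool_pos: [0.4842, -0.2031, 0.2392]
orientation: [180.0, 0.0, 1.5]
force: [-0.2, 0.5, 0.2]
opening: 0.044
gripper_force: 0.0
[ 0.48423249 -0.20313882  0.2391921 ] [1.79998683e+02 3.03821320e-02 1.46814675e+00]
```

View pics/w2.png

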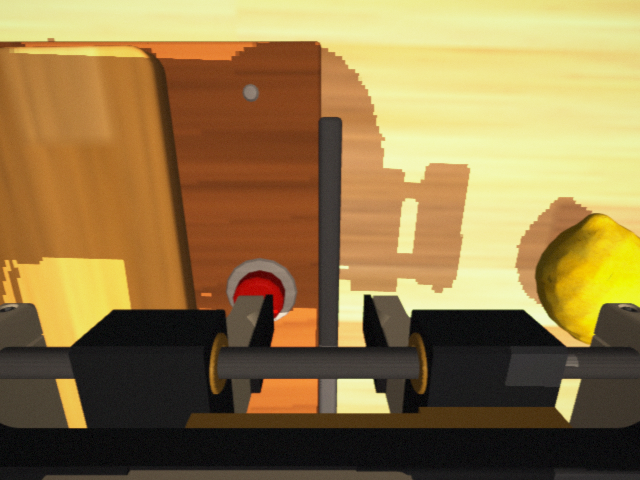

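View pics/s2.png

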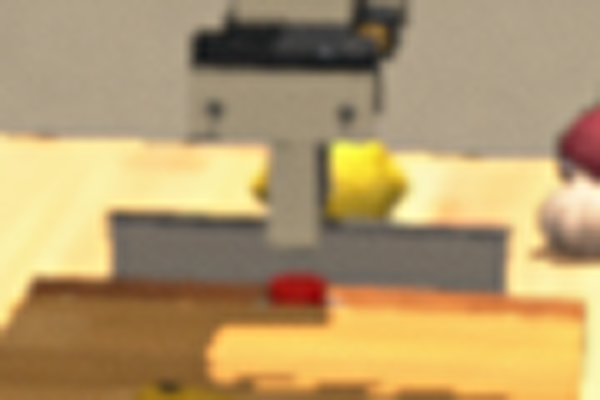

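The wrist view shows the left finger over the button (260,290) and the right finger clear of the plate's outer face (341). The side view confirms the finger is laterally centred on the button. I'll move down to just above the button.

```bash
python3 -m handwheel '[[0,0,0.03,0.4,0,0,0],[0,0,0,0.04,0,0,0],[0,0,0,0,0,0,0]]'
```

```text
clock: 5.88
tool_pos: [0.4842, -0.2041, 0.2287]
orientation: [180.0, 0.0, 1.4]
force: [-0.6, 0.3, -0.8]
opening: 0.0437
gripper_force: 0.0
```

```bash
python3 -m handwheel '[[0,0,0,0.62,0,0,0],[0,0,0,0,0,0,0]]'
```

```text
clock: 6.12
tool_pos: [0.4852, -0.2042, 0.214]
orientation: [179.9, -0.1, 1.5]
force: [-0.8, -0.9, 11.3]
opening: 0.044
gripper_force: 9.3
```

Fz of 11 N is past the 5 N full-press force, and the TCP height matches fully down. The pad force suggests the tray is on the outer finger. I'll check with a picture.

Run:
```python
from h import *
s=snapshot("wrist");o=get_obs();cv2.imwrite("pics/w3.png",s["color"][:,:,::-1]);print(o["force"],o["gripper_force"],o["tool_pos"])
```

```text
[-0.23850357 -0.02186992 11.53519816] 9.370819921750808 [ 0.48518237 -0.20425518  0.21401394]
```

View pics/w3.png

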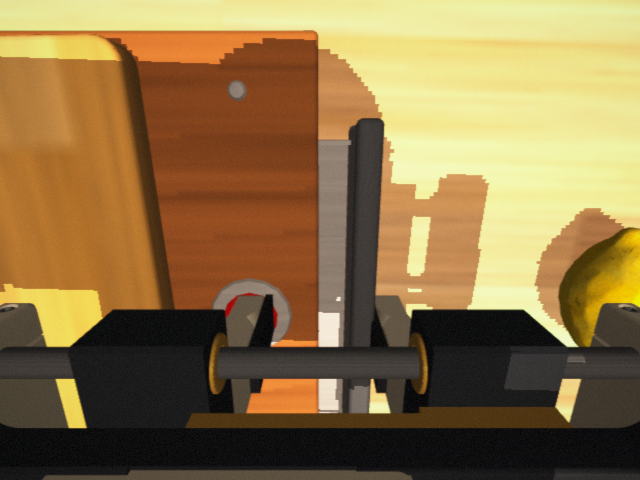

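The tray is caught at about 13 mm (plate outer edge near column 383), with the button still held down. Next I come straight up 15 mm off the button, staying below the lip.

```bash
python3 -m handwheel '[[0,0,0,-0.2,0,0,0],[0,0,0,-0.2,0,0,0],[0,0,0,-0.2,0,0,0],[0,0,0,0,0,0,0]]'; python3 -m handwheel '[[0,0,0.15,0,0,0,0],[0,0,0.25,0,0,0,0],[0,0,0.25,0,0,0,0],[0,0,0.25,0,0,0,0],[0,0,0.25,0,0,0,0]]'
```

```text
clock: 6.68
tool_pos: [0.4836, -0.2041, 0.2282]
orientation: [180.0, 0.1, 1.4]
force: [-0.8, -3.4, 2.5]
opening: 0.0435
gripper_force: 1.9
clock: 7.3
tool_pos: [0.4846, -0.2333, 0.228]
orientation: [-180.0, 0.0, 1.4]
force: [-2.1, -2.5, 0.0]
opening: 0.044
gripper_force: 1.6
```

```bash
python3 -m handwheel '[[0,0,0.25,0,0,0,0],[0,0,0.25,0,0,0,0],[0,0,0.15,0,0,0,0],[0,0,0.06,0,0,0,0],[0,0,0,0,0,0,0]]'
python3 - <<'E'
from h import *
s=snapshot("wrist");o=get_obs();cv2.imwrite("pics/w4.png",s["color"][:,:,::-1]);print(o["force"],o["gripper_force"],o["tool_pos"])
p=o["tool_pos"];b=np.array([.4838,-.1715]);print("open est",(p[:2]-b)@[.0244,-.9997]+o["opening"]/2-.041)
E
```

```text
clock: 7.92
tool_pos: [0.4852, -0.2506, 0.228]
orientation: [-180.0, 0.0, 1.4]
force: [-2.6, -4.3, -1.9]
opening: 0.0437
gripper_force: 1.9
[-1.74718703 -3.14121128 -1.40102745] 1.905883178114891 [ 0.48523597 -0.2504802   0.22802924]
open est 0.059914404658888566
```

View pics/w4.png

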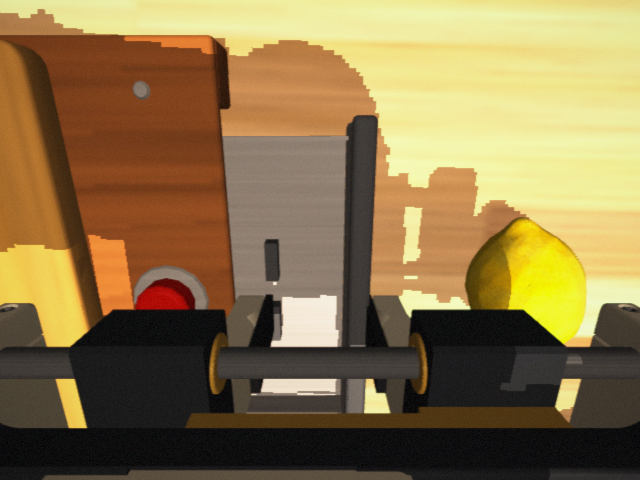

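The tray rests on the outer finger at about 60 mm. The button is back up (165,295), the inner finger is clear of the plate, and the lemon is untouched. I'm handing the job in.

```bash
python3 -c "
from plant import *
print(close_job())"
```

```text
the job is handed in; nothing more can be done
None
```

The tray is held about 6 cm open, its front resting unpinched against one finger; it was caught at about 1.3 cm with the button held fully down, the button has sprung back up, nothing else was touched, and the job was handed in at about 8 s.

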